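# Centre the egg cup on its display plinth

### The arm

A 6-joint arm with a two-finger parallel gripper is mounted at the origin on the work surface. World frame = base frame: x ahead of the robot, y to its left, z up, the work surface at z = 0. Lengths are in m, angles in degrees, forces in N, time in s.
With the tool pointing down it reaches from about 0.4 to 0.825 m from the base axis. Payload 7 kg.
Tool frame: the origin (TCP) lies midway between the tips of the shut fingers; the grasp point (between the pads) lies 19 mm behind it; z points along the fingers, y is the line along which they close (so a half turn about z gives the same grasp; the last joint's range is limited). The gripper opens to 88 mm and grips with 3 to 60 N. Pads are 19 mm wide; open, the fingers measure 130 mm over their backs; the gripper's body (78 mm by 193 mm) begins 47 mm behind the grasp point.
Start: joints at [84.288, 20.546, 0.682, 0, -70.136, -16.507], TCP at [0.255, 0.625, 0.227] pointing down, gripper open.
Joint ranges: [-176.03, 176.03], [-82.01, 121.73], [-58.28, 71.71], [-173.87, 95.51], [-174.79, -0.11], [-173.66, 173.66]. Speed limits (degrees/s): [136.94, 136.94, 172.46, 180, 180, 180].

### API

Orientations are given as [roll, pitch, yaw] about the fixed x, y, z axes, in that order (R = Rz(yaw) Ry(pitch) Rx(roll)).
In Python, from plant import ctrl gives the robot as it stands. The module is installed in compiled form; this text tells all that it offers.
- The arm moves only by the tool send_rows, never from a script. Its argument "plan" is a list that holds one entry, the list of rows, each a list of 6 numbers: the shift along the tool's x, y, z in parts of the range, where 1.0 means 50 cm, then the turn, a rotation vector about the tool's x, y, z in shares of 180 degrees (1.0 is 180 degrees). A call has 1 to 8 rows; each row is the pose to reach, as a shift and turn from the pose commanded when the call began, along the tool's axes at that moment; what a row does not reach only later rows make up. A row lasts 1/12 s, in which the tool goes at most 41.7 mm and 7.16 degrees, less where a joint would pass 70% of its speed; a pose out of reach is approached as far as the arm can. A shift or turn number past 1, either way, is cut back to 1. A call with a gripper value outside its range is refused whole. "fingers" is the opening, from 0 (shut) to 1 (fully open), set as the call begins (left out, the last holds). The fingers move at their own pace and stop on an object; the grip force is fixed at half the most. Time passes only in rows, so rows that repeat a pose let the fingers close. It gives the time, the measured TCP pose, the force, the opening and the grip force at its end, in the units of the state.
- ctrl.get_obs(): the state, without advancing time (a new reading comes with each control period).
- ctrl.snapshot(name): name is "scene" or "top"; returns a dict with "img" (400x640x3 uint8, red, green, blue), "K" (3x3 intrinsics, pixels), "pose" (4x4, takes a point from camera to world coordinates). Camera axes: x right, y down, z forward; pixel columns grow to the right and rows downward; lengths in m; the calibration is good to about 2 mm. A picture is of the moment at which its call begins. There is no depth.
- ctrl.close_job(): hands the job in; it is judged then, once.
The state is a dict: "clock": time; "joint_pos": joint angles; "qvel": joint speeds; "tau": joint torques, N m; "tool_pos": TCP position; "orientation": TCP orientation; "force": force on the tool from outside, world axes, zero at the start; "moment": the same for the moment, N m; "opening": finger opening in m; "gripper_force": force on a finger pad.
Only numpy, scipy, OpenCV 4.12 (cv2) and the standard library are available. Lean on these libraries where they do the work, as an engineer would, in place of code of your own. Each camera call takes 0.05 s, during which the arm holds its last target. There are 200 camera calls.

### The job

The egg cup with the saucer joined to it stands off-centre and precarious on top of the small round wooden plinth. Nudge its saucer sideways with light fingertip taps until it stands upright in the centre of the plinth, to within about half a centimetre, then leave it at rest with the hand clear. Only push it, gently: do not pinch, lift, tip or knock it off, and leave the other goods where they are.

Things in the scene. Friction and masses are not known exactly. Their poses are not given: they have to be found in the camera images.
- egg_cup: Loose white ceramic egg cup joined to its saucer, 110 to 225 g, 56 mm tall in all. Saucer 104 mm across; rim's upright edge 6 to 13 mm above the flat underside (86 mm across). Cup in the middle 48 mm across. Round about z; origin: underside centre. Starts flat on the plinth top, 16 to 24 mm off-centre in any direction; falls if over 32 mm off. 0.5 to 1.6 N slides it.
- plinth: Turned wooden plinth, fixed to the shelf: round foot 150 mm across, 14 mm high, and concentric on it a round column, flared to 88 mm across at the foot, 64 mm across from 30 mm up, flat top 60 mm above the shelf. The centred saucer overhangs the column all round; from above the foot shows around it. Origin: centre of the foot's underside, on the shelf; z up.
- plain_cup: Bystander: white egg cup without saucer, 48 mm across, 56 mm tall, standing on the shelf 180 to 200 mm from the plinth's axis. Origin under its centre.
- giraffe: Bystander: teal silicone giraffe teether lying flat, about 80 x 135 mm, 14 mm thick, its origin 145 to 165 mm from the plinth's axis. Origin under the middle of the giraffe's trunk; the neck runs along its +y.
- bead_ring: Bystander: ring of twelve maple beads lying flat, 81 mm across, 17 mm high, 130 to 150 mm from the plinth's axis. Origin under its centre.
- pacifier_case: Bystander: round white plastic pacifier case, 62 mm across, 37 mm high, 130 to 150 mm from the plinth's axis. Origin under its centre.
- snack_bowl: Bystander: blue ceramic bowl, 110 mm across, 45 mm high, on the robot's right. Origin under its centre.
- cotton_jar: Bystander: white closed jar, 70 mm across, 100 mm high, on the robot's right, farther out. Origin under its centre.
Mind the look-alikes: they are no part of the job. What is shaped like the plinth but purple or yellow is not meant.

How it is judged:
By the outcome, as a careful person would: the job done as asked, in the order asked, and still so for the second after the job is handed in, with the robot touching nothing.
It also fails if it takes over 45 s, if anything falls off the work surface, if the arm or the gripper's body presses on something with over 40 N, if the wrist force passes 120 N, or if a joint passes its speed limit or range.

## Working session

There is one attempt and no reset: what is moved stays moved. The work goes in short steps, Python scripts to look and compute and a tool call to move; the robot and the scene stay as the last step left them, time stands still between calls to the robot, and variables do not carry over. Pictures are saved under pics/ and viewed, at most 10 in all, crops included, and the job is handed in when it is done.

Besides the shell and the picture viewer there is one more tool, called after "Request:" by a JSON object that holds its "fn" and its "kwargs". send_rows: Moves the arm, as the interface text tells. Its arguments: {"type":"object","properties":{"plan":{"type":"array","items":{"type":"array","items":{"type":"array","items":{"type":"number"}}}},"fingers":{"type":"number"}},"required":["plan"]}

```bash
mkdir -p pics
cat > h.py <<'E'
import numpy as np, cv2
from plant import ctrl
def snap(n,f=None):
    s=ctrl.snapshot(n)
    if f: cv2.imwrite(f,cv2.cvtColor(s['img'],cv2.COLOR_RGB2BGR))
    return s
def ray(s,uv,z):
    K,T=np.array(s['K']),np.array(s['pose'])
    uv=np.atleast_2d(uv).astype(float)
    d=np.c_[uv,np.ones(len(uv))]@np.linalg.inv(K).T@T[:3,:3].T
    o=T[:3,3]; return o+d*((z-o[2])/d[:,2])[:,None]
def proj(s,P):
    K,T=np.array(s['K']),np.array(s['pose'])
    c=(np.atleast_2d(P)-T[:3,3])@T[:3,:3]; c=c@K.T; return c[:,:2]/c[:,2:]
E
python3 - <<'E'
from h import *
for n in('scene','top'):
    s=snap(n,f'pics/{n}0.png'); print(n,np.round(s['K'],1).tolist(),np.round(s['pose'],3).tolist())
print(ctrl.get_obs())
E
```

```text
scene [[496.0, 0.0, 321.3], [0.0, 496.0, 191.4], [0.0, 0.0, 1.0]] [[0.557, 0.709, -0.433, 1.14], [0.831, -0.47, 0.298, -0.534], [0.008, -0.525, -0.851, 1.234], [0.0, 0.0, 0.0, 1.0]]
top [[374.5, 0.0, 319.6], [0.0, 374.5, 200.4], [0.0, 0.0, 1.0]] [[0.017, -0.998, 0.063, 0.489], [-1.0, -0.017, -0.013, -0.092], [0.014, -0.063, -0.998, 1.039], [0.0, 0.0, 0.0, 1.0]]
{'clock': 0.1, 'joint_pos': array([ 8.42868684e+01,  2.05885342e+01,  6.38559360e-01, -1.82413490e-02,
       -7.01355072e+01, -1.65068595e+01]), 'qvel': array([ 0.06180204, -0.10303462,  0.19162368,  0.13756738, -0.00454317,
       -0.08324385]), 'tau': array([-2.19889800e-03, -5.84165418e+01,  2.93750024e+01,  7.01559126e+00,
        1.01273943e-02, -5.47622926e-05]), 'tool_pos': array([0.2551172 , 0.62445562, 0.22569768]), 'orientation': array([ 1.79913168e+02, -7.84828303e-03, -2.22261963e+01]), 'force': array([ 0.69398508,  0.85249543, -0.51204538]), 'moment': array([ 0.03000074,  0.01479608, -0.01263862]), 'gripper_force': 0.0, 'opening': 0.08753719630755523}
```

View pics/scene0.png

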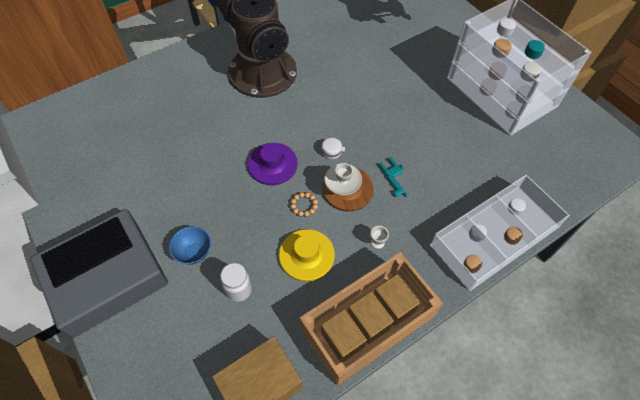

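View pics/top0.png

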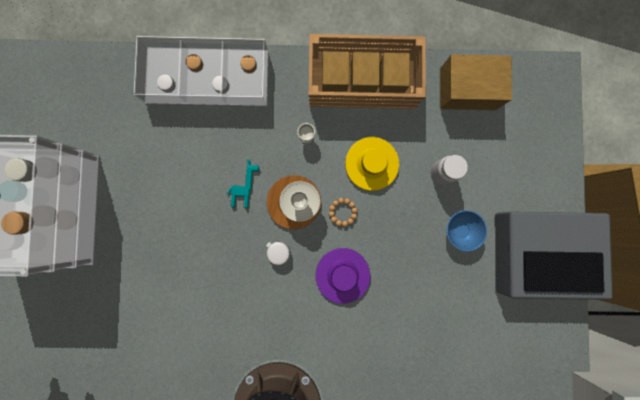

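The scene view shows the wooden plinth with the cup and saucer at (346,185). The purple (273,163) and yellow (307,254) plinths are look-alikes, and the plain cup without a saucer is at (378,237). In the top view the wooden plinth is at (294,202) with the saucer at (300,202). It is the only brown one carrying a saucered cup, so I'll confirm it in a crop and measure.

```bash
cat >> h.py <<'E'
from scipy.optimize import least_squares
C0={'scene':(346,183),'top':(294,202)}
def fit(P,r,c0,w=0.0015):
    f=lambda c:np.hypot(P[:,0]-c[0],P[:,1]-c[1])-r
    q=least_squares(f,c0,loss='cauchy',f_scale=w); return q.x,np.sum(abs(f(q.x))<2*w),len(P)
def masks(s,n):
    u,v=C0[n]; x0,y0,h=u-45,v-45,90
    im=cv2.resize(s['img'][y0:y0+h,x0:x0+h],None,fx=6,fy=6,interpolation=cv2.INTER_CUBIC)
    hsv=cv2.cvtColor(im,cv2.COLOR_RGB2HSV)
    brown=cv2.inRange(hsv,(4,110,40),(16,255,255)); white=cv2.inRange(hsv,(0,0,115),(180,70,255))
    out=[]
    for m in(brown,white):
        m=cv2.morphologyEx(m,cv2.MORPH_OPEN,np.ones((7,7)))
        k,l,st,ce=cv2.connectedComponentsWithStats(m)
        b=max(range(1,k),key=lambda i:st[i,4]-20*np.hypot(*(ce[i]-270)))
        c=max(cv2.findContours((l==b).astype('uint8'),cv2.RETR_EXTERNAL,cv2.CHAIN_APPROX_NONE)[0],key=len)[:,0]
        out.append((c+.5)/6-.5+[x0,y0])
    return im,out
def dbg(im,out,n):
    im=cv2.cvtColor(im,cv2.COLOR_RGB2BGR)
    u,v=C0[n]
    for c,col in zip(out,((255,0,0),(0,255,0))):
        cv2.polylines(im,[np.int32((c-[u-45,v-45]+.5)*6)],True,col,1)
    return im
def hull(c): return cv2.convexHull(np.float32(c))[:,0]
E
python3 - <<'E'
from h import *
D=[]
for n in('scene','top'):
    s=snap(n); im,(b,w)=masks(s,n); D.append(dbg(im,(b,w),n)[:, :400] if 0 else cv2.resize(dbg(im,(b,w),n),(400,400)))
    pc=ray(s,[C0[n]],.03)[0,:2]
    for z in(.0,.014): print(n,'foot',z,*fit(ray(s,b,z),.075,pc))
    for z in(.066,.073,.08): print(n,'saucer',z,*fit(ray(s,w,z),.052,pc))
cv2.imwrite('pics/crop.png',np.hstack(D))
E
```

```text
scene foot 0.0 [ 0.54526081 -0.03074212] 610 942
scene foot 0.014 [ 0.55119076 -0.03611016] 600 942
scene saucer 0.066 [ 0.54459662 -0.05028059] 424 5575
scene saucer 0.073 [ 0.54776037 -0.05311031] 434 5575
scene saucer 0.08 [ 0.55097062 -0.05591151] 433 5575
top foot 0.0 [ 0.54944862 -0.03230281] 773 1323
top foot 0.014 [ 0.54836012 -0.03425063] 750 1323
top saucer 0.066 [ 0.56669042 -0.0279691 ] 219 3826
top saucer 0.073 [ 0.55876306 -0.01899038] 184 3826
top saucer 0.08 [ 0.56477367 -0.02913452] 228 3826
```

View pics/crop.png

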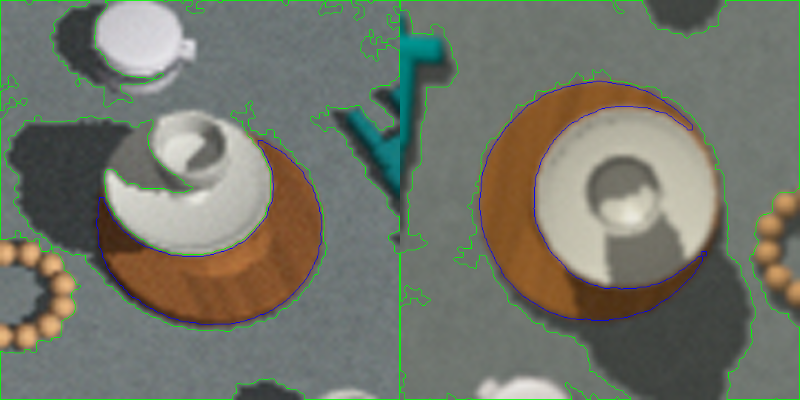

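The crop confirms it: the brown plinth with the saucered cup, with clean foot edges, and the saucer off-centre toward image right in the top view. The white threshold was too loose, so I'll tighten it.

```bash
sed -i 's/(0,0,115),(180,70,255)/(0,0,142),(180,70,255)/' h.py
cat >> h.py <<'E'
def measure(verbose=1):
    R={};D=[]
    for n in('scene','top'):
        s=snap(n); im,(b,w)=masks(s,n); D.append(cv2.resize(dbg(im,(b,w),n),(400,400)))
        pc=ray(s,[C0[n]],.03)[0,:2]
        f,a,t=fit(ray(s,b,.014),.075,pc)
        P=ray(s,np.vstack([w,b]),.0695)
        c,a2,t2=fit(P,.052,ray(s,w,.0695)[:,:2].mean(0))
        R[n]=(f,c); 
        if verbose: print(n,'foot',f.round(4),a,t,'saucer',c.round(4),a2,t2,'off mm',(1000*(c-f)).round(1))
    return R,np.hstack(D)
E
python3 - <<'E'
from h import *
R,D=measure(); cv2.imwrite('pics/crop2.png',D)
# two-view height check of saucer rim centre: closest points of centre rays
S={n:snap(n) for n in R}
o=[];d=[]
for n,z in(('scene',.0695),('top',.0695)):
    p=np.r_[R[n][1],z]; q=S[n]['pose'][:3,3]; o.append(q); d.append((p-q)/np.linalg.norm(p-q))
A=sum(np.eye(3)-np.outer(x,x) for x in d); B=sum((np.eye(3)-np.outer(x,x))@y for x,y in zip(d,o)); print('tri',np.linalg.solve(A,B))
E
```

```text
scene foot [ 0.5512 -0.0362] 593 932 saucer [ 0.5473 -0.0515] 750 1681 off mm [ -3.9 -15.3]
top foot [ 0.5483 -0.0343] 736 1305 saucer [ 0.5478 -0.0515] 1134 2088 off mm [ -0.6 -17.2]
tri [ 0.5476433  -0.05161909  0.0700994 ]
```

View pics/crop2.png

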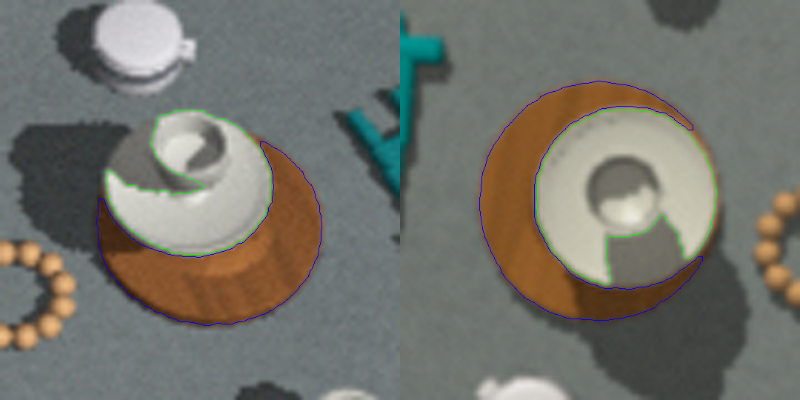

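The contours now follow the edges. I'll model the silhouettes as short cylinders to remove the rim-height bias.

```bash
cat >> h.py <<'E'
def fitc(s,uv,r,z0,z1,c0,w=.001):
    Ps=[ray(s,uv,z)[:,:2] for z in np.linspace(z0,z1,4)]
    f=lambda c:np.min([np.hypot(*(P-c).T)-r for P in Ps],0)
    q=least_squares(f,c0,loss='cauchy',f_scale=w); return q.x,np.sum(abs(f(q.x))<2*w)
def measure(dz=0):
    R={};D=[]
    for n in('scene','top'):
        s=snap(n); im,(b,w)=masks(s,n); D.append(cv2.resize(dbg(im,(b,w),n),(400,400)))
        f,a=fitc(s,b,.075,0,.014,ray(s,[C0[n]],.03)[0,:2])
        c,a2=fitc(s,np.vstack([w,b]),.052,.066,.073,ray(s,w,.07)[:,:2].mean(0))
        R[n]=(f,c); print(n,'foot',f.round(4),a,'saucer',c.round(4),a2,'off mm',(1000*(c-f)).round(1))
    return R,np.hstack(D)
E
python3 - <<'E'
from h import *
measure()
for n in ('scene','top'):   # neighbours by two-colour quick look: pacifier, bead ring, giraffe centroids
    pass
s=snap('top')
for k,uv,z in(('pac',(278,254),.037),('bead',(343,212),.01),('plain',(307,132),.05),('gir',(243,187),.01)): print(k,ray(s,[uv],z)[0].round(3))
E
```

```text
scene foot [ 0.5451 -0.0314] 457 saucer [ 0.546  -0.0515] 745 off mm [  0.9 -20.1]
top foot [ 0.5482 -0.0345] 563 saucer [ 0.5473 -0.0518] 1064 off mm [ -0.9 -17.3]
pac [0.408 0.003 0.037]
bead [ 0.523 -0.17   0.01 ]
plain [ 0.734 -0.068  0.05 ]
gir [0.587 0.106 0.01 ]
```

Units first: shifts go in shares of 50 cm and turns go in shares of 180 degrees. So 37.8 cm / 50 = 0.756, 33.2 cm / 50 = 0.664, 67.8 degrees / 180 = 0.3767.

Request:
{"fn": "send_rows", "kwargs": {"plan": [[[0.254,0.382,0,0,0,0.3767],[0.254,0.382,0,0,0,0.3767],[0.254,0.382,0,0,0,0.3767],[0.254,0.382,0,0,0,0.3767],[0.254,0.382,0,0,0,0.3767],[0.664,0.756,0,0,0,0.3767],[0.664,0.756,0,0,0,0.3767],[0.664,0.756,0,0,0,0.3767]]], "fingers": 0}}

```text
clock: 1.22
tool_pos: [0.3483, 0.305, 0.2271]
orientation: [-180.0, 0.1, -79.8]
force: [1.3, -0.1, -0.6]
opening: 0.0398
gripper_force: 0.0
```

Converted, 46 cm / 50 = 0.92, -11.6 cm / 50 = -0.232, 10.4 degrees / 180 = 0.0578.

Request:
{"fn": "send_rows", "kwargs": {"plan": [[[0.92,-0.232,0,0,0,0.0578],[0.92,-0.232,0,0,0,0.0578],[0.92,-0.232,0,0,0,0.0578],[0.92,-0.232,0,0,0,0.0578],[0.92,-0.232,0,0,0,0.0578],[0.92,-0.232,0,0,0,0.0578],[0.92,-0.232,0,0,0,0.0578],[0.92,-0.232,0,0,0,0.0578]]]}}

```text
clock: 1.88
tool_pos: [0.4876, 0.0018, 0.2271]
orientation: [-179.9, 0.0, -89.9]
force: [1.1, 1.5, 0.2]
opening: 0.0005
gripper_force: 0.0
```

Converted, 10 cm / 50 = 0.2.

Request:
{"fn": "send_rows", "kwargs": {"plan": [[[0.2,0,0,0,0,0],[0.2,0,0,0,0,0],[0.2,0,0,0,0,0],[0.2,0,0,0,0,0],[0.2,0,0,0,0,0]]]}}

```text
clock: 2.3
tool_pos: [0.4871, -0.0972, 0.2266]
orientation: [-180.0, 0.0, -90.1]
force: [-0.1, 0.2, 0.3]
opening: 0.0001
gripper_force: 0.0
```

Converted, 14 cm / 50 = 0.28, 3.8 cm / 50 = 0.076.

Request:
{"fn": "send_rows", "kwargs": {"plan": [[[0.076,-0.12,0,0,0,0],[0.076,-0.12,0.06,0,0,0],[0.076,-0.12,0.12,0,0,0],[0.076,-0.12,0.18,0,0,0],[0.076,-0.12,0.24,0,0,0],[0.076,-0.12,0.28,0,0,0],[0.076,-0.12,0.28,0,0,0],[0.076,-0.12,0.28,0,0,0]]]}}

```text
clock: 2.97
tool_pos: [0.5471, -0.1332, 0.0862]
orientation: [179.9, -0.0, -89.8]
force: [0.7, -0.0, 0.6]
opening: 0.0004
gripper_force: 0.0
```

Run:
```python
from h import *
o=ctrl.get_obs();print(o['tool_pos'],o['orientation'],o['force'])
a=snap('scene')['img'][100:270,240:460]; b=snap('top')['img'][140:270,230:370]
cv2.imwrite('pics/p1.png',cv2.cvtColor(np.hstack([cv2.resize(a,(400,310)),cv2.resize(b,(400,310))]),cv2.COLOR_RGB2BGR))
```

```text
[ 0.54711012 -0.13324942  0.08621442] [ 1.79882928e+02 -2.78538707e-02 -8.98254504e+01] [ 0.70755085 -0.04427212  0.56493832]
```

View pics/p1.png

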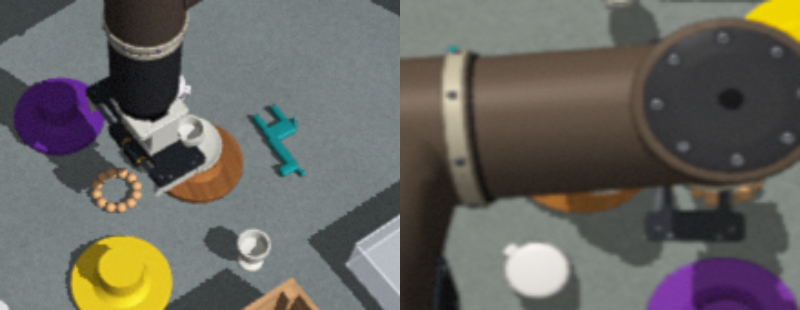

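Converted, 2.2 cm / 50 = 0.044, -1.5 cm / 50 = -0.03.

Request:
{"fn": "send_rows", "kwargs": {"plan": [[[0,0,0.044,0,0,0],[0,0,0.044,0,0,0],[-0.016,0,0.044,0,0,0],[-0.024,0,0.044,0,0,0],[-0.03,0,0.044,0,0,0],[-0.034,0,0.044,0,0,0],[-0.036,0,0.044,0,0,0],[-0.038,0,0.044,0,0,0]]]}}

```text
clock: 3.73
tool_pos: [0.5475, -0.1148, 0.0651]
orientation: [-180.0, -0.0, -89.9]
force: [-1.0, -0.3, 0.2]
opening: 0.0002
gripper_force: 0.6
```

Converted, -0.9 cm / 50 = -0.018, -0.75 cm / 50 = -0.015.

Request:
{"fn": "send_rows", "kwargs": {"plan": [[[-0.003,0,0,0,0,0],[-0.006,0,0,0,0,0],[-0.009,0,0,0,0,0],[-0.012,0,0,0,0,0],[-0.015,0,0,0,0,0],[-0.018,0,0,0,0,0]]]}}

```text
clock: 4.23
tool_pos: [0.5473, -0.1061, 0.0646]
orientation: [-180.0, -0.0, -89.9]
force: [0.1, -2.5, 1.2]
opening: 0.0005
gripper_force: 1.4
```

Converted, 22 cm / 50 = 0.44, 19 cm / 50 = 0.38.

Request:
{"fn": "send_rows", "kwargs": {"plan": [[[0.04,0,0,0,0,0],[0.08,0,-0.06,0,0,0],[0.12,0,-0.14,0,0,0],[0.16,0.02,-0.22,0,0,0],[0.22,0.06,-0.28,0,0,0],[0.3,0.1,-0.28,0,0,0],[0.38,0.14,-0.28,0,0,0],[0.44,0.16,-0.28,0,0,0]]]}}

```text
clock: 4.9
tool_pos: [0.4687, -0.3219, 0.2058]
orientation: [-179.9, 0.0, -89.8]
force: [1.3, -0.5, -0.8]
opening: 0.0004
gripper_force: 0.0
```

Run:
```python
from h import *
o=ctrl.get_obs();print(o['tool_pos'],o['force'])
R,D=measure(); cv2.imwrite('pics/p2.png',D)
```

```text
[ 0.46870489 -0.3219068   0.20576602] [ 1.34769605 -0.45846339 -0.77656916]
scene foot [ 0.5451 -0.0313] 456 saucer [ 0.5457 -0.0424] 761 off mm [  0.6 -11.1]
top foot [ 0.5482 -0.0349] 491 saucer [ 0.5493 -0.0189] 251 off mm [ 1.  15.9]
```

View pics/p2.png

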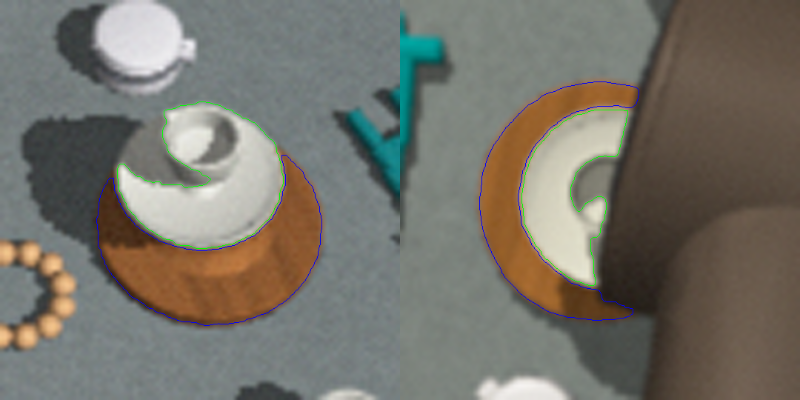

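The left half shows the saucer has advanced about 9 mm and is still flat. The right half (top view) is partly hidden by the arm, so I'll move further away and re-measure.

Converted, 17 cm / 50 = 0.34, 15 cm / 50 = 0.3.

Request:
{"fn": "send_rows", "kwargs": {"plan": [[[0.08,0.02,-0.02,0,0,0],[0.16,0.04,-0.04,0,0,0],[0.24,0.06,-0.06,0,0,0],[0.3,0.08,-0.08,0,0,0],[0.34,0.1,-0.08,0,0,0]]]}}

```text
clock: 5.42
tool_pos: [0.4199, -0.4943, 0.2459]
orientation: [-179.9, -0.1, -90.0]
force: [0.8, -0.8, 0.7]
opening: 0.0006
gripper_force: 0.0
```

Run:
```python
from h import *
o=ctrl.get_obs();print(o['tool_pos'],o['force'])
R,D=measure(); cv2.imwrite('pics/p3.png',D)
```

```text
[ 0.41992791 -0.49429045  0.24591105] [ 0.84481068 -0.77264557  0.66505729]
scene foot [ 0.5451 -0.0313] 446 saucer [ 0.5457 -0.0425] 747 off mm [  0.6 -11.2]
top foot [ 0.5495 -0.0323] 622 saucer [ 0.5472 -0.0434] 586 off mm [ -2.3 -11.1]
```

View pics/p3.png

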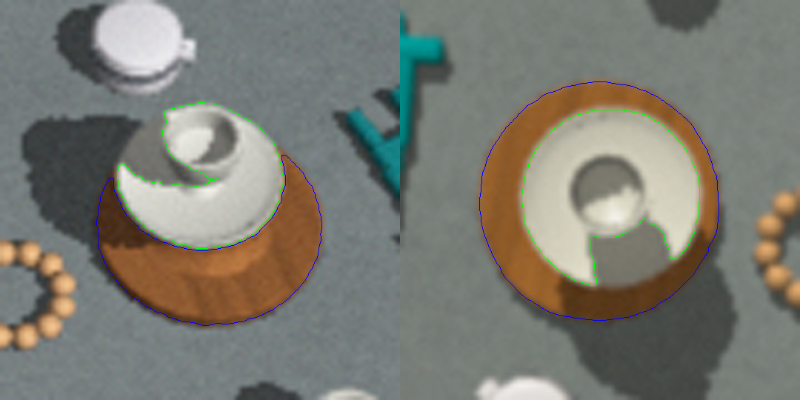

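Both views are now clear: the full foot outline is visible, and the saucer is still low and to the right in the top view. I'll fit with a free radius for a more robust centre.

```bash
cat >> h.py <<'E'
def fitr(s,uv,r,z0,z1,c0,w=.001):
    Ps=[ray(s,uv,z)[:,:2] for z in np.linspace(z0,z1,4)]
    f=lambda c:np.min([np.hypot(*(P-c[:2]).T)-c[2] for P in Ps],0)
    q=least_squares(f,[*c0,r],loss='cauchy',f_scale=w); return q.x
def measure2():
    for n in('scene','top'):
        s=snap(n); im,(b,w)=masks(s,n)
        for z0,z1 in((0,.014),(.010,.014)):
            f=fitr(s,hull(b) if n=='top' else b,.075,z0,z1,(.548,-.034))
            c=fitr(s,np.vstack([w,b]),.052,.066,.073,ray(s,w,.07)[:,:2].mean(0))
            print(n,'foot',f.round(4),'saucer',c.round(4),'off mm',(1000*(c-f)[:2]).round(1))
E
python3 - <<'E'
from h import *
measure2()
E
```

```text
scene foot [ 0.5473 -0.0331  0.0728] saucer [ 0.5455 -0.0427  0.0525] off mm [-1.8 -9.6]
scene foot [ 0.5507 -0.0357  0.0736] saucer [ 0.5455 -0.0427  0.0525] off mm [-5.2 -7. ]
top foot [ 0.5487 -0.0331  0.0739] saucer [ 0.5473 -0.0434  0.0518] off mm [ -1.5 -10.2]
top foot [ 0.5487 -0.0331  0.0739] saucer [ 0.5473 -0.0434  0.0518] off mm [ -1.5 -10.2]
```

Converted, -35.8 cm / 50 = -0.716, -11.4 cm / 50 = -0.228, 8.5 degrees / 180 = 0.0472.

Request:
{"fn": "send_rows", "kwargs": {"plan": [[[-0.716,-0.228,0,0,0,0.0472],[-0.716,-0.228,0,0,0,0.0472],[-0.716,-0.228,0,0,0,0.0472],[-0.716,-0.228,0,0,0,0.0472],[-0.716,-0.228,0,0,0,0.0472],[-0.716,-0.228,0,0,0,0.0472],[-0.716,-0.228,0,0,0,0.0472],[-0.716,-0.228,0,0,0,0.0472]]]}}

```text
clock: 6.28
tool_pos: [0.5199, -0.1718, 0.2446]
orientation: [-180.0, 0.0, -98.3]
force: [0.5, 0.1, -0.0]
opening: 0.0007
gripper_force: 0.0
```

Converted, 18 cm / 50 = 0.36, 17 cm / 50 = 0.34.

Request:
{"fn": "send_rows", "kwargs": {"plan": [[[-0.06,-0.014,0.04,0,0,0],[-0.08,-0.014,0.1,0,0,0],[-0.08,-0.014,0.18,0,0,0],[-0.08,-0.014,0.24,0,0,0],[-0.08,-0.014,0.3,0,0,0],[-0.08,-0.014,0.34,0,0,0],[-0.08,-0.014,0.36,0,0,0],[-0.08,-0.014,0.36,0,0,0]]]}}

```text
clock: 6.95
tool_pos: [0.531, -0.1358, 0.0624]
orientation: [179.8, -0.0, -98.4]
force: [-0.3, 0.7, 0.7]
opening: 0.0004
gripper_force: 0.0
```

Converted, -3.3 cm / 50 = -0.066, -3.2 cm / 50 = -0.064.

Request:
{"fn": "send_rows", "kwargs": {"plan": [[[-0.02,-0.004,-0.004,0,0,0],[-0.04,-0.004,-0.004,0,0,0],[-0.05,-0.004,-0.004,0,0,0],[-0.056,-0.004,-0.004,0,0,0],[-0.059,-0.004,-0.004,0,0,0],[-0.062,-0.004,-0.004,0,0,0],[-0.064,-0.004,-0.004,0,0,0],[-0.066,-0.004,-0.004,0,0,0]]]}}

```text
clock: 7.62
tool_pos: [0.5394, -0.1048, 0.0667]
orientation: [-180.0, -0.0, -98.4]
force: [0.2, -1.1, 0.7]
opening: 0.0008
gripper_force: 1.0
```

Converted, -0.94 cm / 50 = -0.0188, -0.88 cm / 50 = -0.0176.

Request:
{"fn": "send_rows", "kwargs": {"plan": [[[-0.003,0,0,0,0,0],[-0.006,0,0,0,0,0],[-0.009,0,0,0,0,0],[-0.012,0,0,0,0,0],[-0.014,0,0,0,0,0],[-0.016,0,0,0,0,0],[-0.0176,0,0,0,0,0],[-0.0188,0,0,0,0,0]]]}}

```text
clock: 8.28
tool_pos: [0.5408, -0.0952, 0.0665]
orientation: [180.0, -0.0, -98.4]
force: [-0.9, -3.1, 2.2]
opening: 0.0006
gripper_force: 1.2
```

Converted, 24 cm / 50 = 0.48, 20 cm / 50 = 0.4.

Request:
{"fn": "send_rows", "kwargs": {"plan": [[[0.02,0,0,0,0,0],[0.06,0,0,0,0,0],[0.12,0,-0.08,0,0,0],[0.18,0,-0.16,0,0,0],[0.24,0,-0.24,0,0,0],[0.32,0,-0.3,0,0,0],[0.4,0,-0.34,0,0,0],[0.48,0,-0.36,0,0,0]]]}}

```text
clock: 8.95
tool_pos: [0.5104, -0.3036, 0.2366]
orientation: [-179.8, -0.0, -98.3]
force: [1.4, -0.6, -0.6]
opening: 0.0002
gripper_force: 0.0
```

Converted, 17 cm / 50 = 0.34, 15 cm / 50 = 0.3.

Request:
{"fn": "send_rows", "kwargs": {"plan": [[[0.08,0.02,0,0,0,0],[0.16,0.04,0,0,0,0],[0.24,0.06,0,0,0,0],[0.3,0.08,0,0,0,0],[0.34,0.1,0,0,0,0],[0.34,0.1,0,0,0,0]]]}}

```text
clock: 9.45
tool_pos: [0.433, -0.4662, 0.2326]
orientation: [179.9, 0.0, -98.6]
force: [0.4, 0.4, -0.2]
opening: 0.0008
gripper_force: 0.0
```

Run:
```python
from h import *
o=ctrl.get_obs();print(o['tool_pos'],o['force'])
measure2(); R,D=measure(); cv2.imwrite('pics/p4.png',D)
```

```text
[ 0.43297837 -0.46620781  0.23259044] [ 0.43311067  0.41872576 -0.24726412]
scene foot [ 0.5473 -0.033   0.0728] saucer [ 0.5469 -0.0331  0.0528] off mm [-0.4 -0.1]
scene foot [ 0.5507 -0.0358  0.0736] saucer [ 0.5469 -0.0331  0.0528] off mm [-3.8  2.7]
top foot [ 0.5488 -0.0331  0.0739] saucer [ 0.549  -0.0334  0.0519] off mm [ 0.2 -0.3]
top foot [ 0.5488 -0.0331  0.0739] saucer [ 0.549  -0.0334  0.0519] off mm [ 0.2 -0.2]
scene foot [ 0.5453 -0.0312] 457 saucer [ 0.5471 -0.0324] 724 off mm [ 1.8 -1.2]
top foot [ 0.5496 -0.033 ] 654 saucer [ 0.5489 -0.0334] 587 off mm [-0.7 -0.4]
```

View pics/p4.png

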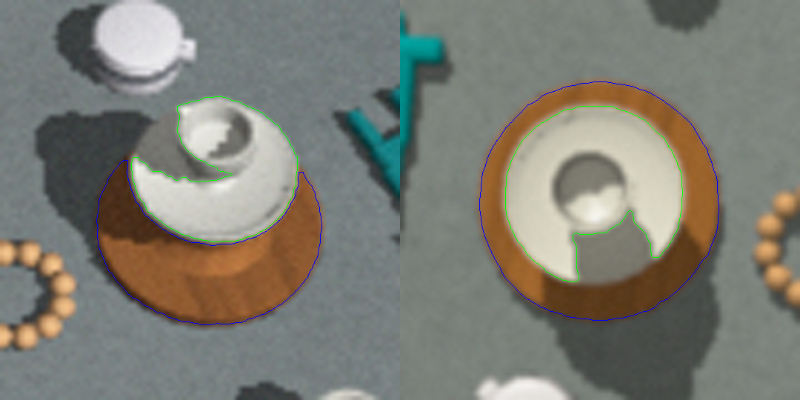

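The saucer sits upright, about 0.3 mm off the plinth's centre in the top view and within about 1 mm in the scene view. The neighbours haven't moved and the hand is clear, so I'm handing in.

```bash
python3 -c "
from plant import ctrl
print(ctrl.close_job())"
```

```text
the job is handed in; nothing more can be done
None
```

The egg cup stands upright in the centre of the wooden plinth, within about 1 mm by my camera measurements; it took two gentle pushes, the hand is clear, and the job is handed in at about 10 s on the clock (no verdict was returned).

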